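Shake a sample jar and run it in under the measuring lens

ROBOT

A 6-joint arm with a two-finger parallel gripper is mounted at the origin on the work surface. World frame = base frame: x ahead of the robot, y to its left, z up, the work surface at z = 0. Lengths are in m, angles in rad, forces in N, time in s.
With the tool pointing down it reaches from about 0.325 to 1 m from the base axis. Payload 5.1 kg.
Tool frame: the origin (TCP) lies at the very end of the fingers, on their centre line; the grasp point (between the pads) lies ctrl.grip_depth behind it (ctrl.grip_depth is the distance from the TCP to the grasp point, in m); z points along the fingers, y is the line along which they close (so a half turn about z gives the same grasp; the last joint's range is limited). The gripper opens to 85 mm and grips with 20 to 120 N. Pads are 22 mm wide; open, the fingers measure 114 mm over their backs; the gripper's body (76 mm by 85 mm) begins 54 mm behind the grasp point. The pads swing forward as they close: fully open they stand 13 mm farther back than shut.
Start: joints at [-1.207, 0.124, 1.65, -0, 1.367, -0.083], TCP at [0.281, -0.586, 0.231] pointing down, gripper open.
Joint ranges: [-2.61, 2.61], [-1.02, 2.33], [0.03, 2.71], [-1.35, 4.49], [0.32, 2.68], [-2.91, 2.91]. Speed limits (rad/s): [2.57, 2.57, 3.14, 3.14, 3.14, 3.14].

INTERFACE

Orientations are given as a unit quaternion [x, y, z, w].
In Python, from rig import telemetry, eyes, order, ctrl gives the robot as it stands.
- The arm moves only by the tool servo_tool, never from a script. Its argument "series" is a list of rows, each an object of numbers: "ax", "ay", "az": the turn, a rotation vector about the tool's x, y, z each as a share of pi rad, from -1 to 1; "x", "y", "z": the shift along the tool's x, y, z each as a share of 0.5 m, from -1 to 1; "jaw": the opening, from 0 (shut) to 1 (fully open). In form: [{"ax": .., "ay": .., "az": .., "x": .., "y": .., "z": .., "jaw": ..}, ...]. A call has 1 to 12 rows; each row shifts and turns the commanded pose from where the row before left it, along the tool's axes as they then stand; what a row does not reach is not made up. A row lasts 1/8 s, in which the tool goes at most 62.5 mm and 10.7 degrees, less where a joint would pass 70% of its speed; a pose out of reach is approached as far as the arm can. A call with a number of a shift or a turn outside -1 to 1 is refused whole. A call with a gripper value outside its range is refused whole. The fingers move at their own pace and stop on an object; "force" is the grip in N (left out, the last holds). Time passes only in rows, so rows that do not move let the fingers close. It gives the time, the measured TCP pose, the force, the opening and the grip force at its end, in the units of the state.
- telemetry.sense(): the state, without advancing time (a new reading comes with each control period).
- eyes.snapshot(name): name is "scene" or "side" or "wrist"; returns a dict with "image" (420x560x3 uint8, red, green, blue), "fx", "fy", "cx", "cy" (pixels), "dist" ([k1, k2, p1, p2, k3] as OpenCV has them; the pictures are not rectified), "world_from_camera" (4x4, takes a point from camera to world coordinates); the wrist camera has in their place "hand_eye" (4x4, takes a point from camera to tool coordinates, whose origin is the TCP and whose axes are the flange's). Camera axes: x right, y down, z forward; pixel columns grow to the right and rows downward; lengths in m; the calibration is good to about 2 mm. A picture is of the moment at which its call begins: read the wrist's pose just before it. There is no depth.
- order.sign_off(): hands the job in; it is judged then, once.
The state is a dict: "time": time; "qpos": joint angles; "joint_velocities": joint speeds; "tau": joint torques, N m; "tcp_pos": TCP position; "ee_rot": TCP orientation; "force": force on the tool from outside, world axes, zero at the start; "wrist_torque": the same for the moment, N m; "grip_width": finger opening in m; "grasp_force": force on a finger pad.
Only numpy, scipy, OpenCV 4.12 (cv2) and the standard library are available. Lean on these libraries where they do the work, as an engineer would, in place of code of your own. Each camera call takes 0.05 s, during which the arm holds its last target. There are 200 camera calls.

TASK

Take the jar with the red cap and, holding it upright, press it down on the blue touch shaker's round rubber pad until the pad is fully depressed; keep it down for two seconds, then stand it gently in the middle of the yellow disc on the measuring stand's stage and let go. Then turn the hand crank clockwise, two full turns until it stops, so that the stage carries the jar in under the lens; move the stage with the crank only, and leave the jar standing there. Do not knock over or shove aside the two other jars.

Things in the scene. Friction and masses are not known exactly. Their poses are not given: they have to be found in the camera images.
- jar: sample jar to be handled: amber glass cylinder 48 mm in diameter and 70 mm high with a paper label, closed by a RED cap 44 mm in diameter and 16 mm high (86 mm in all), 0.10 to 0.21 kg. Origin: centre of its underside, z up. It stands upright on the table in a row with the two other jars, in any of the three places
- jar_white: bystander jar, the same but with a WHITE cap. Origin: centre of its underside
- jar_green: bystander jar, the same but with a GREEN cap. Origin: centre of its underside
- shaker: touch shaker: blue box 150 x 110 x 62 mm (its own x, y, z), fixed to the table. Origin: centre of its underside
- pad_top (a point): centre of the top face of the shaker's sprung pad, a flat black rubber disc 64 mm in diameter; 85 mm above the table when up. It sinks straight down 10 mm
- pad (a joint): how far the pad is pressed down, in m: 0 up, 0.010 fully depressed (hard stop). The spring starts to give at 3 N and takes 9 N fully down; the weight of the jar alone does not move it
- stand: measuring stand, fixed: white base 340 x 370 x 30 mm, grey column, white overhanging head. Origin on the table under it; x points from crank to track, y along the track; yawed a little. In its frame: crank axis (-0.10, 0.05), disc (0.09, 0.075) when out, (0.09, -0.075) when in, column 50 mm square at (0.09, -0.20), 330 mm high; head over x 0.06..0.12, y -0.225..-0.05, z 0.29..0.33
- lens (a point): lower end of the black lens barrel (44 mm in diameter), 190 mm above the table, on the stand's head. Its axis is vertical
- stage: the stage: dark steel plate 120 x 110 x 14 mm (x, y, z of the stand) sliding on two rails along -y of the stand, 150 mm in all, by the crank only (75 mm a turn). Origin: centre of its underside, 36 mm above the table
- stage_disc (a point): centre of the top of the yellow disc (68 mm in diameter, 3 mm thick) in the middle of the stage, 53 mm above the table. The jar stands on it. The stage starts fully out, 150 mm from under the lens
- crank_axis (a point): on the vertical axis of the hand crank, at the top of its round boss (60 mm in diameter), 45 mm above the table
- crank (a joint): turns of the hand crank in rad: starts at 0, grows clockwise seen from above, stops at 12.57 (two turns) where the stage disc is exactly under the lens. Needs about 4 N at the handle; stays where it is left
- crank_handle (a point): middle of the crank's black upright handle, a freely spinning cylinder 18 mm in diameter, 46 mm high, at 45 mm from the crank axis; this point is 79.5 mm above the table, the handle's top 102.5 mm, its lower end 56.5 mm. It goes round with the crank's aluminium arm (18 mm wide, top 56 mm above the table) and starts at any angle
Things that resemble listed ones, but are neither listed nor needed, are in the scene too. Leave any green look-alike of the shaker alone.

How it is judged:
By the outcome, as a careful person would: the job done as asked, in the order asked, and still so for the second after the job is handed in, with the robot touching nothing.
It also fails if it takes over 72 s, if anything falls off the work surface, if the arm or the gripper's body presses on something with over 40 N, if the wrist force passes 120 N, or if a joint passes its speed limit or range.

## Working session

There is one attempt and no reset: what is moved stays moved. The work goes in short steps, Python scripts to look and compute and a tool call to move; the robot and the scene stay as the last step left them, time stands still between calls to the robot, and variables do not carry over. Pictures are saved under pics/ and viewed, at most 10 in all, crops included, and the job is handed in when it is done.

Besides the shell and the picture viewer there is one more tool, called after "Request:" as name([rows], argument=value, ...), one row to a line, values as JSON. servo_tool: Moves the arm, as the interface text tells. Shift numbers are shares of 0.5 m and turn numbers shares of pi rad, none past 1 either way. Its arguments: {"type":"object","properties":{"series":{"type":"array"},"force":{"type":"number"}},"required":["series"]}

```bash
mkdir -p pics; ls; python3 - <<'E'
from rig import telemetry, eyes, order, ctrl
import cv2,numpy as np
print(telemetry.sense(), ctrl.grip_depth)
ims=[]
for n in ["scene","side"]:
    s=eyes.snapshot(n); cv2.imwrite(f"pics/{n}0.png",s["image"][:,:,::-1]); print(n,s["fx"],s["fy"],s["cx"],s["cy"],s["dist"],np.round(s["world_from_camera"],3).tolist())
s=eyes.snapshot("wrist");cv2.imwrite("pics/wrist0.png",s["image"][:,:,::-1]);print(s["hand_eye"],s["fx"])
E
```

```text
pics
{'time': 0.0, 'qpos': array([-1.20657215e+00,  1.24519862e-01,  1.65169152e+00,  2.15867561e-05,
        1.36748948e+00, -8.26254146e-02]), 'joint_velocities': array([-6.06520131e-04, -7.58475094e-04,  7.65943099e-04,  8.45913968e-04,
        2.96476100e-05,  1.45718949e-05]), 'tau': array([-2.08440077e-03, -4.23612142e+01, -3.65454161e+01, -1.46370362e-04,
        7.11835659e-03, -2.59602686e-06]), 'tcp_pos': array([ 0.28062655, -0.58561878,  0.23003311]), 'ee_rot': array([ 9.75144279e-01,  2.21568327e-01, -1.37463008e-04, -1.04515521e-03]), 'force': array([ 0.06101353, -0.65349608,  0.25759396]), 'wrist_torque': array([-0.03067472,  0.06303587, -0.0329131 ]), 'grasp_force': 0.0, 'grip_width': 0.08560481445712742} 0.0187
scene 507.5842923240656 507.5842923240656 276.81135205931554 205.5099834715016 [-0.16370395  0.          0.          0.          0.        ] [[-0.505, 0.56, -0.656, 1.219], [0.863, 0.333, -0.381, 0.421], [0.005, -0.759, -0.652, 0.838], [0.0, 0.0, 0.0, 1.0]]
side 503.38812624926595 503.38812624926595 285.75231802370854 215.35727349205484 [-0.06734014  0.          0.          0.          0.        ] [[-0.942, -0.157, 0.297, 0.189], [-0.336, 0.459, -0.822, 0.955], [-0.007, -0.874, -0.486, 0.687], [0.0, 0.0, 0.0, 1.0]]
[[-2.47938663e-04 -9.47485098e-01 -3.19799825e-01  8.30540576e-02]
 [ 9.99999969e-01 -2.31844272e-04 -8.83979946e-05  5.81116547e-05]
 [ 9.61202514e-06 -3.19799837e-01  9.47485126e-01 -1.43865702e-01]
 [ 0.00000000e+00  0.00000000e+00  0.00000000e+00  1.00000000e+00]] 365.5532952701704
```

View pics/scene0.png

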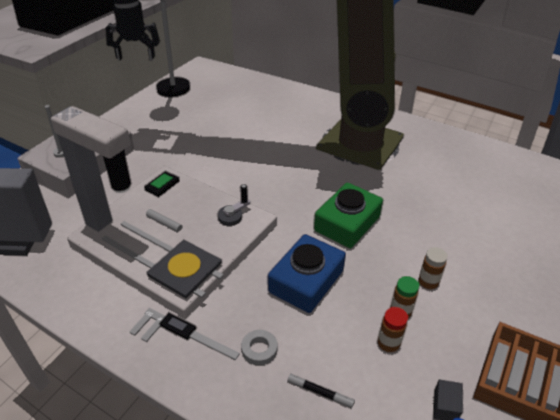

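View pics/side0.png

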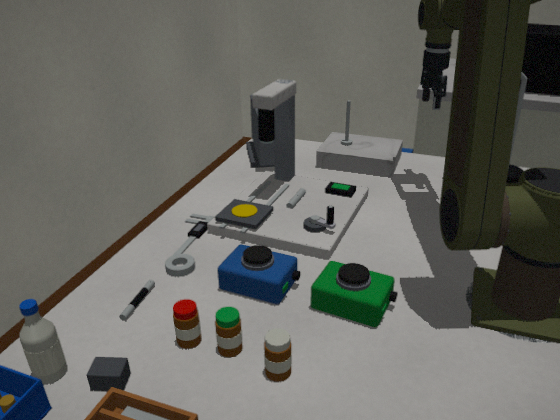

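The scene view shows the red-cap jar at about (395,322), green (406,290), white (434,262), the blue shaker's pad (308,255), the green look-alike (350,205), the yellow disc (184,265), the crank boss (231,214) with its handle (244,192), and the lens (119,168). In the side view they are at red (186,310), blue pad (258,256), disc (244,211) and handle (331,214).

```bash
cat > h.py <<'E'
import cv2,numpy as np
from rig import telemetry, eyes, order, ctrl
from scipy.spatial.transform import Rotation as R
def snap(n,save=None):
    st=telemetry.sense(); s=eyes.snapshot(n)
    if "hand_eye" in s:
        T=np.eye(4);T[:3,:3]=R.from_quat(st["ee_rot"]).as_matrix();T[:3,3]=st["tcp_pos"]
        s["world_from_camera"]=T@np.array(s["hand_eye"])
    if save: cv2.imwrite(f"pics/{save}.png",s["image"][:,:,::-1])
    s["K"]=np.array([[s["fx"],0,s["cx"]],[0,s["fy"],s["cy"]],[0,0,1]]);s["W"]=np.array(s["world_from_camera"])
    return s
def ray(s,p):
    u=cv2.undistortPoints(np.array([[p]],float),s["K"],np.array(s["dist"]))[0,0]
    d=s["W"][:3,:3]@[u[0],u[1],1]; return s["W"][:3,3],d/np.linalg.norm(d)
def plane(s,p,z):
    o,d=ray(s,p); return o+d*(z-o[2])/d[2]
def tri(a,p,b,q):
    o1,d1=ray(a,p);o2,d2=ray(b,q)
    t=np.linalg.lstsq(np.stack([d1,-d2],1),o2-o1,rcond=None)[0]
    x,y=o1+t[0]*d1,o2+t[1]*d2; return (x+y)/2,np.linalg.norm(x-y)
def pix(s,P):
    M=np.linalg.inv(s["W"]); return cv2.projectPoints(np.array([P],float),cv2.Rodrigues(M[:3,:3])[0],M[:3,3],s["K"],np.array(s["dist"]))[0][0,0]
def hsv(s): return cv2.cvtColor(s["image"],cv2.COLOR_RGB2HSV)
def blob(m,box=None):
    """largest blob centroid inside box x0,y0,x1,y1"""
    m=m.astype(np.uint8)
    if box: z=np.zeros_like(m);x0,y0,x1,y1=box;z[y0:y1,x0:x1]=m[y0:y1,x0:x1];m=z
    n,l,st,c=cv2.connectedComponentsWithStats(m)
    if n<2: return None
    i=1+np.argmax(st[1:,4]); return c[i],st[i].tolist()
E
python3 - <<'E'
from h import *
a,b=snap("scene"),snap("side")
def rng(lo,hi,s): return cv2.inRange(hsv(s),lo,hi)>0
def red(s): return rng((0,150,80),(6,255,255),s)|rng((174,150,80),(180,255,255),s)
def show(n,A,B):
    P,e=tri(a,A[0],b,B[0]); print(n,A,B,P.round(4),round(e,4))
show("redcap",blob(red(a),(360,290,430,350)),blob(red(b),(150,280,220,340)))
g=lambda s:rng((50,120,40),(80,255,255),s)
show("greencap",blob(g(a),(385,265,430,305)),blob(g(b),(210,300,250,330)))
y=lambda s:rng((18,150,80),(35,255,255),s)
show("disc",blob(y(a),(150,240,220,290)),blob(y(b),(210,190,290,230)))
k=lambda s,v:hsv(s)[:,:,2]<v
for v in(40,55):
  show("pad",blob(k(a,v),(285,235,332,275)),blob(k(b,v),(235,240,280,272)))
  show("handle",blob(k(a,v),(236,178,254,206)),blob(k(b,v),(322,200,340,228)))
  show("lens",blob(k(a,v),(104,140,134,192)),blob(k(b,v),(252,100,280,150)))
s1=cv2.resize(a["image"][140:360,60:460],(800,440));cv2.imwrite("pics/c1.png",s1[:,:,::-1])
s2=cv2.resize(b["image"][180:360,150:380],(766,600));cv2.imwrite("pics/c2.png",s2[:,:,::-1])
E
```

```text
redcap (array([396.03047091, 316.56232687]), [384, 307, 25, 20, 361]) (array([184.39590444, 307.20477816]), [173, 300, 24, 18, 293]) [0.6188 0.3281 0.084 ] 0.0003
greencap (array([407.35820896, 286.29253731]), [397, 277, 22, 20, 335]) (array([227.10696517, 316.9079602 ]), [216, 307, 23, 21, 402]) [0.5342 0.321  0.0791] 0.0001
disc (array([183.67862969, 264.5954323 ]), [168, 253, 32, 24, 613]) (array([244.09433962, 210.14339623]), [232, 204, 26, 13, 265]) [ 0.692  -0.1111  0.0519] 0.0007
pad (array([307.59900166, 256.89517471]), [293, 245, 30, 25, 601]) (array([257.24070022, 255.1750547 ]), [243, 246, 29, 20, 457]) [0.5609 0.1128 0.0777] 0.001
handle (array([243.79220779, 194.71428571]), [241, 188, 6, 15, 77]) (array([330.03191489, 215.38297872]), [327, 207, 7, 18, 94]) [ 0.4579 -0.1115  0.0772] 0.0019
lens (array([117.58297258, 171.12554113]), [104, 150, 26, 41, 693]) (array([265.82884615, 124.925     ]), [257, 109, 18, 33, 520]) [ 0.6846 -0.2598  0.2384] 0.0041
pad (array([307.4620155 , 257.02790698]), [293, 244, 30, 27, 645]) (array([257.0741483 , 255.67134269]), [243, 246, 29, 21, 499]) [0.561  0.1127 0.0768] 0.0001
handle (array([243.5483871 , 194.75268817]), [241, 187, 6, 17, 93]) (array([330.00934579, 215.53271028]), [327, 207, 7, 18, 107]) [ 0.458  -0.1121  0.0767] 0.0015
lens (array([117.60743802, 170.92837466]), [104, 149, 27, 42, 726]) (array([263.13625304, 126.92335766]), [252, 108, 28, 42, 822]) [ 0.6883 -0.2549  0.2379] 0.0045
```

View pics/c1.png

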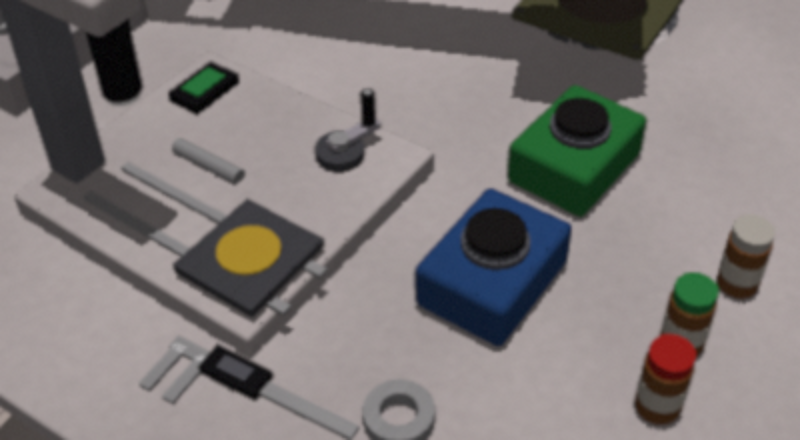

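c1 shows the stand with its track nearly along world y, and the crank boss and upright handle clear of everything. The red jar stands at the end of the row, nearest the front of the table. Candidates: caps at scene px red (396,317), green (407,286), white (434,258), so the jar is the red one. Shakers are blue (308,257) and green (350,200), so the shaker is the blue one. Next I square the tool yaw and look from above the stand.

Request:
servo_tool([
  {"az": 0.0474,"z": -0.08},
  {"az": 0.0474,"z": -0.08},
  {"az": 0.0474,"z": -0.08},
  {"x": 0.05,"y": -0.1},
  {"x": 0.05,"y": -0.1},
  {"x": 0.05,"y": -0.1},
  {"x": 0.05,"y": -0.1},
  {"x": 0.05,"y": -0.1},
  {"x": 0.05,"y": -0.1},
  {"x": 0.05,"y": -0.1},
  {"x": 0.05,"y": -0.1},
  {"x": 0,"y": -0.1},
])

```text
schema error: expected keys ax, ay, az, x, y, z, jaw
```

Request:
servo_tool([
  {"y": -0.06},
  {},
])

```text
schema error: expected keys ax, ay, az, x, y, z, jaw
```

```bash
python3 - <<'E'
from h import *
s=snap("wrist","w1"); t=telemetry.sense(); print(t["time"],t["tcp_pos"],t["ee_rot"],t["qpos"])
y=cv2.inRange(hsv(s),(18,150,80),(35,255,255))>0
d=blob(y)
if d: print(d,plane(s,d[0],.053))
for P in [(0.458,-.112,.0775),(.561,.113,.085),(.5,-.13,.045)]: print(pix(s,P))
E
```

```text
0.3 [ 0.28073007 -0.58601106  0.2308576 ] [ 9.75153493e-01  2.21529938e-01 -7.33124641e-05 -3.82735650e-04] [-1.20661351e+00  1.24096260e-01  1.65076091e+00 -3.85452506e-05
  1.36751396e+00 -8.25756434e-02]
[-373.35019774 -466.56215119]
[-1141.61867594 -1299.2190539 ]
[-249.88478545 -465.95934125]
```

View pics/w1.png

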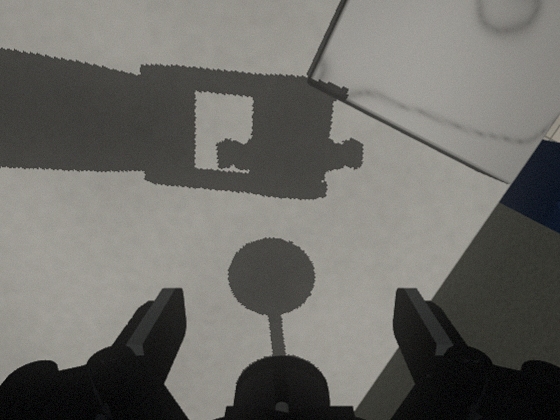

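The move was refused because every key is required. w1 therefore shows only bare table at the start pose, with the fingertips at about (175,295) and (405,295).

Request:
servo_tool([
  {"ax": 0,"ay": 0,"az": 0.0474,"x": 0,"y": 0,"z": -0.08,"jaw": 1},
  {"ax": 0,"ay": 0,"az": 0.0474,"x": 0,"y": 0,"z": -0.08,"jaw": 1},
  {"ax": 0,"ay": 0,"az": 0.0474,"x": 0,"y": 0,"z": -0.08,"jaw": 1},
  {"ax": 0,"ay": 0,"az": 0,"x": 0.05,"y": -0.1,"z": 0,"jaw": 1},
  {"ax": 0,"ay": 0,"az": 0,"x": 0.05,"y": -0.1,"z": 0,"jaw": 1},
  {"ax": 0,"ay": 0,"az": 0,"x": 0.05,"y": -0.1,"z": 0,"jaw": 1},
  {"ax": 0,"ay": 0,"az": 0,"x": 0.05,"y": -0.1,"z": 0,"jaw": 1},
  {"ax": 0,"ay": 0,"az": 0,"x": 0.05,"y": -0.1,"z": 0,"jaw": 1},
  {"ax": 0,"ay": 0,"az": 0,"x": 0.05,"y": -0.1,"z": 0,"jaw": 1},
  {"ax": 0,"ay": 0,"az": 0,"x": 0.05,"y": -0.1,"z": 0,"jaw": 1},
  {"ax": 0,"ay": 0,"az": 0,"x": 0,"y": -0.1,"z": 0,"jaw": 1},
  {"ax": 0,"ay": 0,"az": 0,"x": 0,"y": -0.1,"z": 0,"jaw": 1},
])

```text
time: 1.8
tcp_pos: [0.4557, -0.1345, 0.3513]
ee_rot: [1.0, 0.0, 0.0, -0.0]
force: [0.9, 1.0, -0.6]
grip_width: 0.0853
grasp_force: 0.0
```

Request:
servo_tool([
  {"ax": 0,"ay": 0,"az": 0,"x": 0,"y": -0.06,"z": 0,"jaw": 1},
  {"ax": 0,"ay": 0,"az": 0,"x": 0,"y": 0,"z": 0,"jaw": 1},
  {"ax": 0,"ay": 0,"az": 0,"x": 0,"y": 0,"z": 0,"jaw": 1},
])

```text
time: 2.17
tcp_pos: [0.4558, -0.1066, 0.3513]
ee_rot: [1.0, -0.0, 0.0, 0.0]
force: [0.0, -0.4, 0.1]
grip_width: 0.0853
grasp_force: 0.0
```

```bash
python3 - <<'E'
from h import *
s=snap("wrist","w2"); t=telemetry.sense(); print(t["time"],t["tcp_pos"],t["ee_rot"],t["qpos"])
y=cv2.inRange(hsv(s),(18,150,80),(35,255,255))>0
d=blob(y)
if d: print(d,plane(s,d[0],.053))
for P in [(0.458,-.112,.0775),(.561,.113,.085),(.5,-.13,.045)]: print(pix(s,P))
E
```

```text
2.225 [ 0.45578324 -0.10694186  0.35125036] [ 9.99999906e-01 -3.96575905e-04 -9.20417786e-05  1.48936615e-04] [-3.45003455e-01 -3.35613077e-01  1.87578888e+00 -3.42710523e-04
  1.60148949e+00  1.22657552e+00]
[293.92141464 167.36842364]
[78.95037583 71.12670903]
[308.70457065 127.52931155]
```

View pics/w2.png

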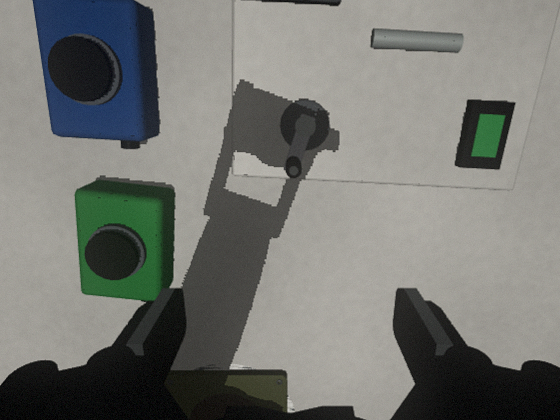

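w2 shows, from above, the blue pad (82,70), crank boss (305,123), handle top (293,164) and the base's near edge from (233,180) to (513,189).

```bash
python3 - <<'E'
from h import *
im=cv2.imread("pics/w2.png"); s=snap("wrist")
g=cv2.cvtColor(im,cv2.COLOR_BGR2GRAY); 
print("edge",plane(s,(233,180),.03),plane(s,(513,189),.03), plane(s,(233,10),.03))
m=g<35
b=blob(m,(40,25,125,112)); print("pad",b,plane(s,b[0],.085))
b=blob(m,(275,98,335,150)); print("boss",b,plane(s,b[0],.045))
b=blob(g<25,(283,150,303,182)); print("handle",b,plane(s,b[0],.1))
print("handtop",plane(s,(293,166),.1025),"boss",plane(s,(305,124),.045))
E
```

```text
edge [ 0.43228271 -0.03380122  0.03      ] [ 0.41988958 -0.39994038  0.03      ] [ 0.62801353 -0.04359495  0.03      ]
pad (array([80.85451253, 68.14156354]), [48, 36, 67, 65, 3313]) [0.56400661 0.11012217 0.085     ]
boss (array([284., 135.]), [283, 133, 3, 5, 5]) [ 0.49115863 -0.10056384  0.045     ]
handle (array([287., 161.]), [287, 161, 1, 1, 1]) [ 0.4692982  -0.10442621  0.1       ]
handtop [ 0.46429702 -0.11092217  0.1025    ] boss [ 0.5040559  -0.12577318  0.045     ]
```

Request:
servo_tool([
  {"ax": 0,"ay": 0,"az": 0,"x": 0.04,"y": -0.1,"z": 0,"jaw": 1},
  {"ax": 0,"ay": 0,"az": 0,"x": 0.04,"y": -0.1,"z": 0,"jaw": 1},
  {"ax": 0,"ay": 0,"az": 0,"x": 0.04,"y": -0.04,"z": 0,"jaw": 1},
  {"ax": 0,"ay": 0,"az": 0,"x": 0,"y": 0,"z": 0,"jaw": 1},
  {"ax": 0,"ay": 0,"az": 0,"x": 0,"y": 0,"z": 0,"jaw": 1},
])

```text
time: 2.9
tcp_pos: [0.5157, 0.0128, 0.351]
ee_rot: [1.0, -0.001, -0.0, 0.0]
force: [0.0, 0.4, 0.5]
grip_width: 0.0854
grasp_force: 0.0
```

```bash
python3 - <<'E'
from h import *
s=snap("wrist","w3"); t=telemetry.sense(); print(t["time"],t["tcp_pos"])
H=hsv(s); d=blob(cv2.inRange(H,(18,150,80),(35,255,255))>0)
if d: print("disc",d,plane(s,d[0],.053))
g=H[:,:,2]
for n,P,r in [("pad",(.561,.113,.085),48),("redcap",(.616,.326,.086),40)]:
    p=pix(s,P).astype(int); print(n,p)
    box=[max(0,v) for v in (p[0]-r,p[1]-r,p[0]+r,p[1]+r)]
    m=(g<35) if n=="pad" else ((H[:,:,0]<6)|(H[:,:,0]>174))&(H[:,:,1]>150)&(g>60)
    b=blob(m,box)
    if b: print(b,plane(s,b[0],P[2]))
E
```

```text
2.95 [0.51555634 0.01267371 0.35120235]
disc (array([403.4377557 ,  14.03740503]), [373, 0, 65, 35, 1711]) [ 0.67912994 -0.11010644  0.053     ]
pad [197 129]
(array([205.22110553, 127.13009492]), [177, 97, 52, 60, 1791]) [0.56368402 0.10462504 0.085     ]
redcap [-10  76]
(array([ 2.75520833, 75.19270833]), [0, 58, 8, 34, 192]) [0.61704109 0.31201164 0.086     ]
```

View pics/w3.png

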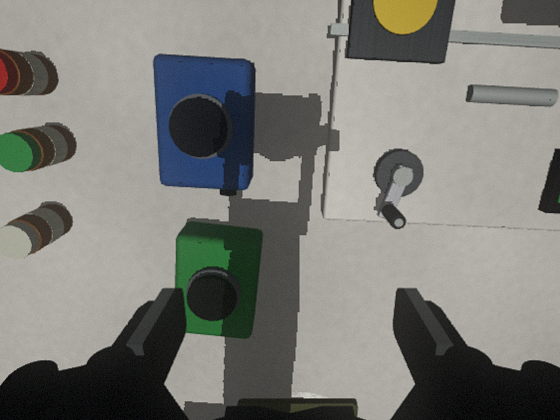

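w3 shows the blue pad (199,127), boss (398,171), handle top (398,221), disc (405,3) partly cut off, and caps at the left edge: red (3,73), green (15,150), white (10,240). Now I triangulate between w2 and w3.

```bash
python3 - <<'E'
from h import *
s=snap("wrist"); a=dict(s); b=dict(s)
def W(tcp):
    T=np.eye(4);T[:3,:3]=np.diag([1,-1,-1]);T[:3,3]=tcp;return T@np.array(s["hand_eye"])
a["W"]=W([.45578,-.10694,.35125]);b["W"]=W([.51556,.01267,.35120])
for n,p,q,z in [("pad",(81,68.5),(199,127),.085),("boss",(305,124),(398.5,171),.045),("handletop",(293.5,165.5),(398.5,221.5),.1025)]:
    P,e=tri(a,p,b,q);print(n,P.round(4),round(e,4),plane(a,p,z).round(4),plane(b,q,z).round(4))
print(plane(b,(405,2.5),.053))
E
```

```text
pad [0.5636 0.1124 0.0811] 0.0003 [0.5635 0.1102 0.085 ] [0.5638 0.1115 0.085 ]
boss [ 0.504  -0.1264  0.0338] 0.0015 [ 0.5041 -0.1256  0.045 ] [ 0.5069 -0.1234  0.045 ]
handletop [ 0.4643 -0.1104  0.1085] 0.0038 [ 0.4649 -0.1114  0.1025] [ 0.4604 -0.1115  0.1025]
[ 0.69043908 -0.11056828  0.053     ]
```

Request:
servo_tool([
  {"ax": 0,"ay": 0,"az": 0,"x": 0,"y": -0.1,"z": 0,"jaw": 1},
  {"ax": 0,"ay": 0,"az": 0,"x": 0,"y": -0.1,"z": 0,"jaw": 1},
  {"ax": 0,"ay": 0,"az": 0,"x": 0,"y": -0.1,"z": 0,"jaw": 1},
  {"ax": 0,"ay": 0,"az": 0,"x": 0.03,"y": -0.1,"z": 0.05,"jaw": 1},
  {"ax": 0,"ay": 0,"az": 0,"x": 0.03,"y": -0.1,"z": 0.05,"jaw": 1},
  {"ax": 0,"ay": 0,"az": 0,"x": 0.02,"y": -0.1,"z": 0.05,"jaw": 1},
  {"ax": 0,"ay": 0,"az": 0,"x": 0,"y": 0,"z": 0,"jaw": 1},
  {"ax": 0,"ay": 0,"az": 0,"x": 0,"y": 0,"z": 0,"jaw": 1},
])

```text
time: 4.0
tcp_pos: [0.556, 0.3129, 0.2767]
ee_rot: [1.0, -0.0, 0.0, 0.0]
force: [0.6, 0.5, 0.2]
grip_width: 0.0857
grasp_force: 0.0
```

```bash
python3 - <<'E'
from h import *
s=snap("wrist","w4"); t=telemetry.sense(); print(t["time"],t["tcp_pos"],t["ee_rot"])
H=hsv(s);g=H[:,:,2]
red=((H[:,:,0]<6)|(H[:,:,0]>174))&(H[:,:,1]>150)&(g>60)
b=blob(red);print("red",b,plane(s,b[0],.086),pix(s,(.616,.326,.086)))
gr=cv2.inRange(H,(50,120,40),(80,255,255))>0
b=blob(gr);print("green",b,plane(s,b[0],.086),pix(s,(.534,.319,.086)))
E
```

```text
4.05 [0.55629974 0.31261957 0.2775637 ] [ 9.99999411e-01 -7.26429953e-04  7.89127244e-04 -1.68565228e-04]
red (array([265.84644195,  99.58052434]), [248, 89, 41, 25, 534]) [0.63406854 0.33328963 0.086     ] [274.49450565 120.94455146]
green (array([478.23386821, 315.42574257]), [423, 291, 95, 75, 2929]) [0.41533816 0.11217324 0.086     ] [282.97407775 209.10918215]
```

View pics/w4.png

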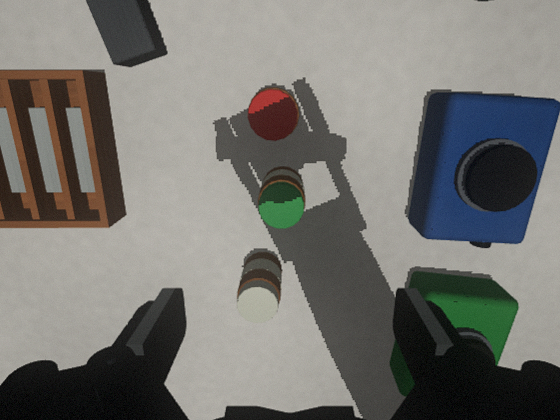

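w4 shows the red cap circle centred at (272.5,113), green (281,204), white (257,304) and the blue pad (500,178). The red jar is at the far end of the row, confirmed from above.

```bash
python3 - <<'E'
from h import *
s=snap("wrist");H=hsv(s)
red=((H[:,:,0]<8)|(H[:,:,0]>172))&(H[:,:,1]>120)
z=np.zeros(red.shape,np.uint8);z[80:150,235:310]=red[80:150,235:310]
c=max(cv2.findContours(z,0,2)[0],key=cv2.contourArea);print(cv2.minEnclosingCircle(c),cv2.fitEllipse(c))
for n,p,h in [("red",cv2.fitEllipse(c)[0],.086),("green",(281,204),.086),("white",(257,304),.086),("pad",(500.5,178),.085)]:print(n,plane(s,p,h))
a=snap("scene");o=blob(cv2.inRange(hsv(a),(0,150,80),(6,255,255))>0,(360,290,430,350));print(o)
b=snap("side")
print(tri(s,(500.5,178),a,(308,254.5)), tri(s,cv2.fitEllipse(c)[0],a,(396.5,315)))
E
```

```text
((272.5, 114.5), 25.739173889160156) ((272.2724304199219, 114.6802749633789), (47.72661590576172, 50.53007888793945), 162.25306701660156)
red [0.62182783 0.32778001 0.086     ]
green [0.53936606 0.3207743  0.086     ]
white [0.4296408  0.34700415 0.086     ]
pad [0.56418532 0.11472522 0.085     ]
(array([396.3566879 , 321.81528662]), [385, 318, 22, 11, 157])
(array([0.56466195, 0.11582225, 0.08829099]), np.float64(0.001485080518706217)) (array([0.62201102, 0.32813792, 0.09240975]), np.float64(0.0013253252007639764))
```

Red jar at (0.6215, 0.328), cap top measured at about 0.09 (0.086 given). Pad at (0.564, 0.113). Both heights agree with the text. Now the grasp.

Request:
servo_tool([
  {"ax": 0,"ay": 0,"az": 0,"x": 0.065,"y": -0.0155,"z": 0.05,"jaw": 1},
  {"ax": 0,"ay": 0,"az": 0,"x": 0.065,"y": -0.0155,"z": 0.05,"jaw": 1},
  {"ax": 0,"ay": 0,"az": 0,"x": 0,"y": 0,"z": 0.09,"jaw": 1},
  {"ax": 0,"ay": 0,"az": 0,"x": 0,"y": 0,"z": 0.09,"jaw": 1},
  {"ax": 0,"ay": 0,"az": 0,"x": 0,"y": 0,"z": 0.09,"jaw": 1},
  {"ax": 0,"ay": 0,"az": 0,"x": 0,"y": 0,"z": 0.07,"jaw": 1},
  {"ax": 0,"ay": 0,"az": 0,"x": 0,"y": 0,"z": 0.049,"jaw": 1},
  {"ax": 0,"ay": 0,"az": 0,"x": 0,"y": 0,"z": 0,"jaw": 1},
  {"ax": 0,"ay": 0,"az": 0,"x": 0,"y": 0,"z": 0,"jaw": 0.45},
  {"ax": 0,"ay": 0,"az": 0,"x": 0,"y": 0,"z": 0,"jaw": 0.2},
  {"ax": 0,"ay": 0,"az": 0,"x": 0,"y": 0,"z": 0,"jaw": 0.2},
  {"ax": 0,"ay": 0,"az": 0,"x": 0,"y": 0,"z": 0,"jaw": 0.2},
], force=50)

```text
time: 5.7
tcp_pos: [0.6224, 0.3299, 0.0346]
ee_rot: [1.0, 0.0, 0.002, -0.001]
force: [-0.1, -0.8, 5.7]
grip_width: 0.0468
grasp_force: 51.9
```

Request:
servo_tool([
  {"ax": 0,"ay": 0,"az": 0,"x": 0,"y": 0,"z": 0,"jaw": 0.2},
  {"ax": 0,"ay": 0,"az": 0,"x": 0,"y": 0,"z": 0,"jaw": 0.2},
  {"ax": 0,"ay": 0,"az": 0,"x": 0,"y": 0,"z": 0,"jaw": 0.2},
])

```text
time: 6.08
tcp_pos: [0.6225, 0.3299, 0.0346]
ee_rot: [1.0, 0.0, 0.002, -0.001]
force: [0.4, -0.7, 5.8]
grip_width: 0.047
grasp_force: 51.9
```

Jar gripped at 47 mm opening. Lift it and check.

Request:
servo_tool([
  {"ax": 0,"ay": 0,"az": 0,"x": 0,"y": 0,"z": -0.04,"jaw": 0.2},
  {"ax": 0,"ay": 0,"az": 0,"x": 0,"y": 0,"z": -0.08,"jaw": 0.2},
  {"ax": 0,"ay": 0,"az": 0,"x": 0,"y": 0,"z": -0.08,"jaw": 0.2},
  {"ax": 0,"ay": 0,"az": 0,"x": 0,"y": 0,"z": -0.08,"jaw": 0.2},
  {"ax": 0,"ay": 0,"az": 0,"x": 0,"y": 0.08,"z": 0,"jaw": 0.2},
  {"ax": 0,"ay": 0,"az": 0,"x": -0.036,"y": 0.1,"z": 0,"jaw": 0.2},
  {"ax": 0,"ay": 0,"az": 0,"x": -0.036,"y": 0.1,"z": 0,"jaw": 0.2},
  {"ax": 0,"ay": 0,"az": 0,"x": -0.036,"y": 0.1,"z": 0,"jaw": 0.2},
  {"ax": 0,"ay": 0,"az": 0,"x": -0.008,"y": 0.052,"z": 0,"jaw": 0.2},
  {"ax": 0,"ay": 0,"az": 0,"x": 0,"y": 0,"z": 0,"jaw": 0.2},
  {"ax": 0,"ay": 0,"az": 0,"x": 0,"y": 0,"z": 0,"jaw": 0.2},
])

```text
time: 7.45
tcp_pos: [0.5629, 0.1139, 0.1723]
ee_rot: [1.0, 0.0, 0.0, -0.0]
force: [-0.5, -0.8, -2.0]
grip_width: 0.047
grasp_force: 52.0
```

```bash
python3 - <<'E'
from h import *
t=telemetry.sense();print(t["time"],t["tcp_pos"],t["ee_rot"],t["force"],t["grip_width"],t["grasp_force"])
a,b,w=snap("scene"),snap("side"),snap("wrist")
p=t["tcp_pos"]; c=[p[0],p[1],p[2]+.05]
print(pix(a,c),pix(b,c),pix(w,c))
im=[]
for s,r in((a,80),(b,80)):
    x,y=pix(s,c).astype(int);im.append(cv2.resize(s["image"][max(0,y-r+20):y+r+20,x-r:x+r],(266,266)) )
im.append(cv2.resize(w["image"],(266,266)))
cv2.imwrite("pics/h1.png",np.hstack(im)[:,:,::-1])
def red(s):
    H=hsv(s);return ((H[:,:,0]<8)|(H[:,:,0]>172))&(H[:,:,1]>120)&(H[:,:,2]>40)
for s in(a,b,w):print(blob(red(s)))
E
```

```text
7.45 [0.56285172 0.1138632  0.17234271] [ 9.99999913e-01  8.82789453e-05  2.79707936e-04 -2.97382074e-04] [-0.53897241 -0.83232627 -1.97969158] 0.04696785456213816 52.03171491622925
[311.02955455 204.04281851] [253.5339521  196.31751061] [291.08465383 371.55961692]
(array([309.42811502, 206.54952077]), [299, 196, 22, 20, 313])
(array([260.10791367, 199.65467626]), [255, 192, 11, 16, 139])
(array([288.9181434 , 355.55119745]), [219, 293, 141, 120, 13487])
```

View pics/h1.png

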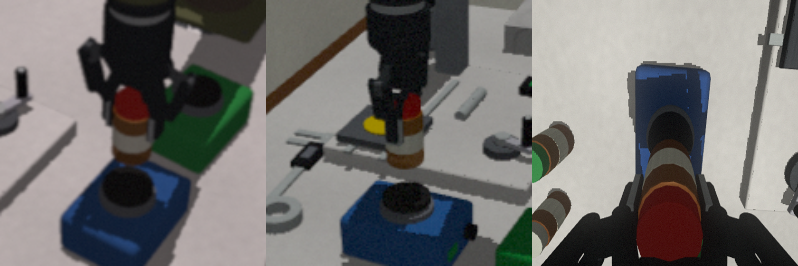

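The jar hangs upright in the grip (third panel), centred over the blue pad. I go down and watch the force.

Request:
servo_tool([
  {"ax": 0,"ay": 0,"az": 0,"x": 0,"y": 0,"z": 0.05,"jaw": 0.2},
  {"ax": 0,"ay": 0,"az": 0,"x": 0,"y": 0,"z": 0.04,"jaw": 0.2},
  {"ax": 0,"ay": 0,"az": 0,"x": 0,"y": 0,"z": 0.01,"jaw": 0.2},
  {"ax": 0,"ay": 0,"az": 0,"x": 0,"y": 0,"z": 0.006,"jaw": 0.2},
  {"ax": 0,"ay": 0,"az": 0,"x": 0,"y": 0,"z": 0.006,"jaw": 0.2},
  {"ax": 0,"ay": 0,"az": 0,"x": 0,"y": 0,"z": 0.006,"jaw": 0.2},
  {"ax": 0,"ay": 0,"az": 0,"x": 0,"y": 0,"z": 0.004,"jaw": 0.2},
  {"ax": 0,"ay": 0,"az": 0,"x": 0,"y": 0,"z": 0,"jaw": 0.2},
])

```text
time: 8.6
tcp_pos: [0.5634, 0.1135, 0.1117]
ee_rot: [1.0, -0.0, 0.001, -0.0]
force: [-3.0, 1.1, 4.6]
grip_width: 0.0467
grasp_force: 52.2
```

Request:
servo_tool([
  {"ax": 0,"ay": 0,"az": 0,"x": 0,"y": 0,"z": 0.004,"jaw": 0.2},
  {"ax": 0,"ay": 0,"az": 0,"x": 0,"y": 0,"z": 0.003,"jaw": 0.2},
  {"ax": 0,"ay": 0,"az": 0,"x": 0,"y": 0,"z": 0,"jaw": 0.2},
])

```text
time: 8.98
tcp_pos: [0.5635, 0.1135, 0.1095]
ee_rot: [1.0, 0.0, 0.001, -0.0]
force: [-5.8, 0.3, 11.6]
grip_width: 0.0469
grasp_force: 53.1
```

About 13.6 N after a steep rise, so the pad is on its stop. I add a little more and hold.

Request:
servo_tool([
  {"ax": 0,"ay": 0,"az": 0,"x": 0,"y": 0,"z": 0.003,"jaw": 0.2},
  {"ax": 0,"ay": 0,"az": 0,"x": 0,"y": 0,"z": 0,"jaw": 0.2},
  {"ax": 0,"ay": 0,"az": 0,"x": 0,"y": 0,"z": 0,"jaw": 0.2},
  {"ax": 0,"ay": 0,"az": 0,"x": 0,"y": 0,"z": 0,"jaw": 0.2},
  {"ax": 0,"ay": 0,"az": 0,"x": 0,"y": 0,"z": 0,"jaw": 0.2},
  {"ax": 0,"ay": 0,"az": 0,"x": 0,"y": 0,"z": 0,"jaw": 0.2},
  {"ax": 0,"ay": 0,"az": 0,"x": 0,"y": 0,"z": 0,"jaw": 0.2},
  {"ax": 0,"ay": 0,"az": 0,"x": 0,"y": 0,"z": 0,"jaw": 0.2},
  {"ax": 0,"ay": 0,"az": 0,"x": 0,"y": 0,"z": 0,"jaw": 0.2},
  {"ax": 0,"ay": 0,"az": 0,"x": 0,"y": 0,"z": 0,"jaw": 0.2},
  {"ax": 0,"ay": 0,"az": 0,"x": 0,"y": 0,"z": 0,"jaw": 0.2},
  {"ax": 0,"ay": 0,"az": 0,"x": 0,"y": 0,"z": 0,"jaw": 0.2},
])

```text
time: 10.48
tcp_pos: [0.5637, 0.1135, 0.1094]
ee_rot: [1.0, 0.0, 0.001, -0.0]
force: [-8.0, -0.1, 16.7]
grip_width: 0.0468
grasp_force: 53.6
```

Request:
servo_tool([
  {"ax": 0,"ay": 0,"az": 0,"x": 0,"y": 0,"z": 0,"jaw": 0.2},
  {"ax": 0,"ay": 0,"az": 0,"x": 0,"y": 0,"z": 0,"jaw": 0.2},
  {"ax": 0,"ay": 0,"az": 0,"x": 0,"y": 0,"z": 0,"jaw": 0.2},
  {"ax": 0,"ay": 0,"az": 0,"x": 0,"y": 0,"z": 0,"jaw": 0.2},
  {"ax": 0,"ay": 0,"az": 0,"x": 0,"y": 0,"z": 0,"jaw": 0.2},
  {"ax": 0,"ay": 0,"az": 0,"x": 0,"y": 0,"z": 0,"jaw": 0.2},
  {"ax": 0,"ay": 0,"az": 0,"x": 0,"y": 0,"z": 0,"jaw": 0.2},
  {"ax": 0,"ay": 0,"az": 0,"x": 0,"y": 0,"z": 0,"jaw": 0.2},
])

```text
time: 11.48
tcp_pos: [0.5637, 0.1135, 0.1095]
ee_rot: [1.0, 0.0, 0.001, -0.0]
force: [-9.3, -0.3, 16.3]
grip_width: 0.047
grasp_force: 53.6
```

```bash
python3 - <<'E'
from h import *
t=telemetry.sense();print(t["time"],t["tcp_pos"],t["ee_rot"],t["force"])
w=snap("wrist","w5");cv2.imwrite("pics/w5.png",w["image"][:,:,::-1])
E
```

```text
11.475 [0.56373365 0.11351773 0.10946348] [ 9.99999593e-01  5.97443032e-05  8.89058570e-04 -1.42335390e-04] [-9.30831048 -0.30801322 16.27270225]
```

The pad was held at its stop for over 2 s: TCP 0.1095, so the jar's underside is at 0.075. Lift and carry to above the disc.

Request:
servo_tool([
  {"ax": 0,"ay": 0,"az": 0,"x": 0,"y": 0,"z": -0.03,"jaw": 0.2},
  {"ax": 0,"ay": 0,"az": 0,"x": 0,"y": 0,"z": -0.06,"jaw": 0.2},
  {"ax": 0,"ay": 0,"az": 0,"x": 0,"y": 0,"z": -0.06,"jaw": 0.2},
  {"ax": 0,"ay": 0,"az": 0,"x": 0.051,"y": 0.09,"z": 0,"jaw": 0.2},
  {"ax": 0,"ay": 0,"az": 0,"x": 0.051,"y": 0.09,"z": 0,"jaw": 0.2},
  {"ax": 0,"ay": 0,"az": 0,"x": 0.051,"y": 0.09,"z": 0,"jaw": 0.2},
  {"ax": 0,"ay": 0,"az": 0,"x": 0.051,"y": 0.09,"z": 0,"jaw": 0.2},
  {"ax": 0,"ay": 0,"az": 0,"x": 0.051,"y": 0.09,"z": 0,"jaw": 0.2},
  {"ax": 0,"ay": 0,"az": 0,"x": 0,"y": 0,"z": 0.03,"jaw": 0.2},
  {"ax": 0,"ay": 0,"az": 0,"x": 0,"y": 0,"z": 0,"jaw": 0.2},
  {"ax": 0,"ay": 0,"az": 0,"x": 0,"y": 0,"z": 0,"jaw": 0.2},
])

```text
time: 12.9
tcp_pos: [0.6896, -0.1105, 0.1651]
ee_rot: [1.0, 0.001, -0.001, -0.0]
force: [-0.5, 0.4, -0.9]
grip_width: 0.0475
grasp_force: 52.2
```

```bash
python3 - <<'E'
from h import *
t=telemetry.sense();print(t["time"],t["tcp_pos"],t["ee_rot"],t["force"],t["grip_width"])
a,b,w=snap("scene"),snap("side"),snap("wrist","w6")
p=t["tcp_pos"]
im=[]
for s in(a,b):
    x,y=pix(s,[.691,-.111,.08]).astype(int);im.append(cv2.resize(s["image"][max(0,y-50):y+50,x-50:x+50],(260,390),interpolation=2))
im.append(cv2.resize(w["image"],(280,390)))
cv2.imwrite("pics/h2.png",np.hstack(im)[:,:,::-1])
for s in(a,b,w):
    print("disc ctr/edges pred",pix(s,[.691,-.111,.053]),"jar bottom",pix(s,p-[0,0,.0345]))
    print(blob(cv2.inRange(hsv(s),(18,150,60),(35,255,255))>0))
E
```

```text
12.9 [ 0.6896259  -0.11047344  0.16512953] [ 9.99999602e-01  6.43888180e-04 -5.88532629e-04 -1.89730882e-04] [-0.54824951  0.38997609 -0.92261748] 0.04752712939478074
disc ctr/edges pred [183.88497644 263.81783779] jar bottom [179.95402263 237.08354804]
(array([183.752443  , 264.59609121]), [168, 252, 32, 25, 614])
disc ctr/edges pred [244.32754468 209.95108757] jar bottom [243.32374634 183.60584283]
(array([244.11832061, 210.33969466]), [232, 204, 26, 13, 262])
disc ctr/edges pred [290.08047596 211.00655462] jar bottom [289.43774322 257.29845555]
(array([288.72343045, 197.15162085]), [244, 162, 91, 74, 4874])
```

View pics/h2.png

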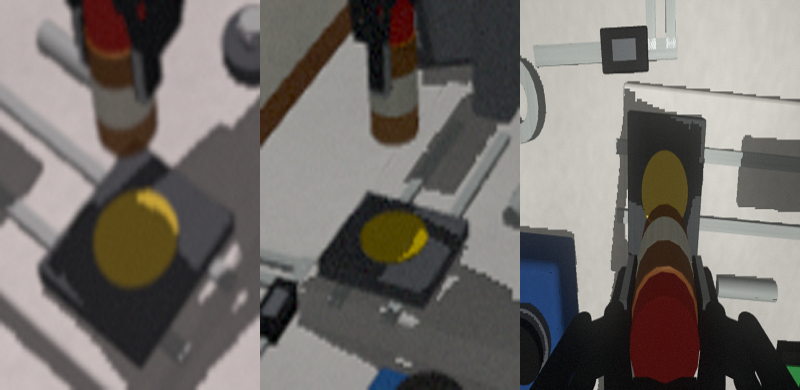

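The disc lies where predicted in both fixed views ((184,264), (244,210)), and the jar hangs upright over it (h2). One quick check of the far edges in the wrist view, for the forward offset.

```bash
python3 - <<'E'
from h import *
t=telemetry.sense();p=t["tcp_pos"];w=snap("wrist");H=hsv(w)
col=288
print("disc far edge pred",pix(w,[.691+.034,-.111,.053]),"jar bottom far edge pred",pix(w,p+[.024,0,-.0345]))
y=cv2.inRange(H,(18,150,60),(35,255,255))[:,284:296].any(1); r=np.where(y)[0];print("yellow rows",r.min(),r.max())
print("disc edge meas",plane(w,(289,161.5),.053),"jar edge meas (row of yellow end)",[ (k,plane(w,(289,k),p[2]-.0345)[0]-p[0]) for k in(215,218,221,224)])
for k in range(205,236,3):print(k,H[k,289].tolist(),end=' ')
E
```

```text
disc far edge pred [289.98493401 165.50217182] jar bottom far edge pred [289.63675207 214.68399327]
yellow rows 162 220
disc edge meas [ 0.72785105 -0.11029781  0.053     ] jar edge meas (row of yellow end) [(215, np.float64(0.023828503372435805)), (218, np.float64(0.022199186513078062)), (221, np.float64(0.020560835778067443)), (224, np.float64(0.01891337496439538))]
205 [24, 175, 86] 208 [24, 196, 82] 211 [23, 176, 90] 214 [24, 172, 89] 217 [24, 170, 87] 220 [19, 160, 62] 223 [16, 203, 49] 226 [14, 162, 52] 229 [17, 186, 52] 232 [15, 216, 46] 235 [36, 43, 89]
```

The wrist view puts the jar about 5 mm short of the disc centre in x. Shift +5 mm, go down to 10 mm above, and re-measure there.

Request:
servo_tool([
  {"ax": 0,"ay": 0,"az": 0,"x": 0.01,"y": 0,"z": 0.04,"jaw": 0.2},
  {"ax": 0,"ay": 0,"az": 0,"x": 0,"y": 0,"z": 0.05,"jaw": 0.2},
  {"ax": 0,"ay": 0,"az": 0,"x": 0,"y": 0,"z": 0.04,"jaw": 0.2},
  {"ax": 0,"ay": 0,"az": 0,"x": 0,"y": 0,"z": 0,"jaw": 0.2},
  {"ax": 0,"ay": 0,"az": 0,"x": 0,"y": 0,"z": 0,"jaw": 0.2},
])

```text
time: 13.72
tcp_pos: [0.6957, -0.1118, 0.1013]
ee_rot: [1.0, 0.0, 0.0, 0.0]
force: [0.6, -0.1, -2.2]
grip_width: 0.0472
grasp_force: 52.2
```

```bash
python3 - <<'E'
from h import *
t=telemetry.sense();p=t["tcp_pos"];print(p,t["force"]);w=snap("wrist","w7");H=hsv(w)
Y=cv2.inRange(H,(20,120,50),(35,255,255))
c=pix(w,[p[0],p[1],.053]).astype(int);x0=c[0]
y=Y[:,x0-5:x0+6].sum(1)>3*255; r=np.where(y[:c[1]+10])[0];print(c,"yellow rows",r.min(),r.max())
print("disc far",plane(w,(x0,r.min()-.5),.053)-p,"jar far",plane(w,(x0,r.max()+.5),p[2]-.0345)-p)
b=blob(Y>0);st=b[1];print(b)
rows=range(r.min()+5,r.max()+25,5)
for k in rows:
    q=np.where(Y[k]>0)[0];q=q[(q>x0-110)&(q<x0+110)]
    if len(q):print(k,q.min(),q.max(),(plane(w,(q.min(),k),.053)-p)[:2].round(4),(plane(w,(q.max(),k),.053)-p)[:2].round(4))
E
```

```text
[ 0.69574507 -0.11176553  0.1012551 ] [ 0.64819708 -0.1058069  -2.16037475]
[289 247] yellow rows 193 219
disc far [ 0.03212798  0.00030001 -0.0482551 ] jar far [ 0.02137558  0.00029806 -0.0345    ]
(array([284.24468351, 223.52364273]), [228, 192, 119, 86, 3997])
198 260 313 [0.029  0.0161] [ 0.029  -0.0128]
203 252 322 [0.0262 0.0206] [ 0.0262 -0.0178]
208 245 328 [0.0233 0.0245] [ 0.0233 -0.0212]
213 241 333 [0.0204 0.0268] [ 0.0204 -0.024 ]
218 237 336 [0.0175 0.0292] [ 0.0175 -0.0258]
223 234 339 [0.0146 0.031 ] [ 0.0146 -0.0276]
228 232 342 [0.0116 0.0323] [ 0.0116 -0.0294]
233 230 344 [0.0086 0.0335] [ 0.0086 -0.0307]
238 229 345 [0.0056 0.0343] [ 0.0056 -0.0314]
243 228 346 [0.0025 0.035 ] [ 0.0025 -0.0321]
```

Now it is within about 1.5 mm of the disc centre. Lower gently.

Request:
servo_tool([
  {"ax": 0,"ay": 0,"az": 0,"x": 0.001,"y": -0.002,"z": 0.014,"jaw": 0.2},
  {"ax": 0,"ay": 0,"az": 0,"x": 0,"y": 0,"z": 0.006,"jaw": 0.2},
  {"ax": 0,"ay": 0,"az": 0,"x": 0,"y": 0,"z": 0.004,"jaw": 0.2},
  {"ax": 0,"ay": 0,"az": 0,"x": 0,"y": 0,"z": 0.002,"jaw": 0.2},
  {"ax": 0,"ay": 0,"az": 0,"x": 0,"y": 0,"z": 0,"jaw": 0.2},
])

```text
time: 14.4
tcp_pos: [0.6959, -0.1107, 0.0879]
ee_rot: [1.0, 0.0, 0.0, 0.0]
force: [0.7, -0.2, -2.1]
grip_width: 0.0468
grasp_force: 52.2
```

Request:
servo_tool([
  {"ax": 0,"ay": 0,"az": 0,"x": 0,"y": 0,"z": 0.002,"jaw": 0.2},
  {"ax": 0,"ay": 0,"az": 0,"x": 0,"y": 0,"z": 0,"jaw": 0.2},
])

```text
time: 14.65
tcp_pos: [0.6961, -0.1107, 0.0877]
ee_rot: [1.0, 0.0, 0.0, 0.0]
force: [-1.6, 0.2, 1.4]
grip_width: 0.0472
grasp_force: 52.4
```

Contact at the expected height (underside 0.053). Release and rise.

Request:
servo_tool([
  {"ax": 0,"ay": 0,"az": 0,"x": 0,"y": 0,"z": 0,"jaw": 0.65},
  {"ax": 0,"ay": 0,"az": 0,"x": 0,"y": 0,"z": 0,"jaw": 0.8},
  {"ax": 0,"ay": 0,"az": 0,"x": 0,"y": 0,"z": 0,"jaw": 1},
  {"ax": 0,"ay": 0,"az": 0,"x": 0,"y": 0,"z": 0,"jaw": 1},
  {"ax": 0,"ay": 0,"az": 0,"x": 0,"y": 0,"z": -0.04,"jaw": 1},
  {"ax": 0,"ay": 0,"az": 0,"x": 0,"y": 0,"z": -0.07,"jaw": 1},
  {"ax": 0,"ay": 0,"az": 0,"x": 0,"y": 0,"z": -0.07,"jaw": 1},
  {"ax": 0,"ay": 0,"az": 0,"x": 0,"y": 0,"z": -0.07,"jaw": 1},
  {"ax": 0,"ay": 0,"az": 0,"x": -0.1,"y": 0,"z": 0,"jaw": 1},
  {"ax": 0,"ay": 0,"az": 0,"x": -0.1,"y": 0,"z": 0,"jaw": 1},
  {"ax": 0,"ay": 0,"az": 0,"x": -0.1,"y": 0,"z": 0,"jaw": 1},
  {"ax": 0,"ay": 0,"az": 0,"x": -0.06,"y": 0,"z": 0,"jaw": 1},
])

```text
time: 16.15
tcp_pos: [0.5142, -0.1107, 0.2135]
ee_rot: [1.0, -0.0, 0.001, 0.0]
force: [0.4, -0.1, 0.4]
grip_width: 0.0851
grasp_force: 0.0
```

Request:
servo_tool([
  {"ax": 0,"ay": 0,"az": 0,"x": 0,"y": 0,"z": 0,"jaw": 1},
  {"ax": 0,"ay": 0,"az": 0,"x": 0,"y": 0,"z": 0,"jaw": 0.6},
  {"ax": 0,"ay": 0,"az": 0,"x": 0,"y": 0,"z": 0,"jaw": 0.6},
])

```text
time: 16.52
tcp_pos: [0.5168, -0.1108, 0.2124]
ee_rot: [1.0, 0.0, 0.0, 0.0]
force: [-0.6, -0.1, -0.1]
grip_width: 0.0522
grasp_force: 0.0
```

```bash
python3 - <<'E'
from h import *
t=telemetry.sense();print(t["time"],t["tcp_pos"],t["qpos"],t["grip_width"],t["force"])
a,b,w=snap("scene"),snap("side"),snap("wrist")
im=[]
for s in(a,b):
    x,y=pix(s,[.691,-.111,.08]).astype(int);im.append(cv2.resize(s["image"][y-60:y+60,x-40:x+40],(200,300),interpolation=2))
im.append(cv2.resize(w["image"],(400,300)))
cv2.imwrite("pics/h3.png",np.hstack(im)[:,:,::-1])
g=hsv(w)[:,:,2]
for P in [(.504,-.126,.045),(.464,-.111,.1025),(.691,-.111,.139)]:print(pix(w,P))
np.save("w8.npy",w["W"]);cv2.imwrite("pics/w8.png",w["image"][:,:,::-1])
E
```

```text
16.525 [ 0.51679754 -0.11076036  0.21236623] [-3.12754387e-01 -1.35033227e-01  1.94019002e+00  7.92132146e-05
  1.33565057e+00  1.25767547e+00] 0.0521944184732457 [-0.62529883 -0.11373262 -0.05146083]
[306.65880616 206.83685155]
[289.85157515 278.00364488]
[ 290.32552606 -106.67266512]
```

View pics/h3.png

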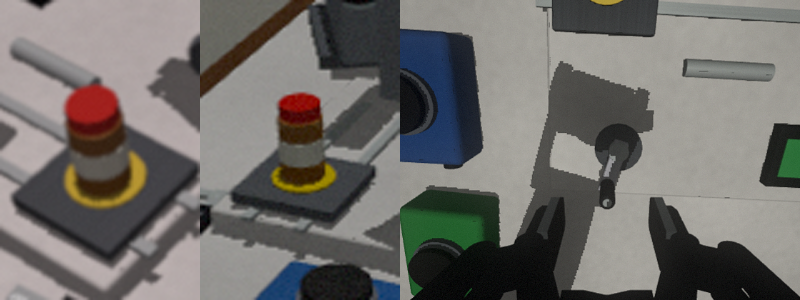

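The jar stands upright in the middle of the disc with yellow showing all round (h3). The wrist panel has the boss at (305,206) and the handle top at (290,283), near the predictions. Refine the handle numerically.

```bash
python3 - <<'E'
from h import *
w=snap("wrist");w["W"]=np.load("w8.npy");g=cv2.cvtColor(cv2.imread("pics/w8.png"),cv2.COLOR_BGR2GRAY)
m=g<38
for v in(30,38,45):
  b=blob(g<v,(270,245,312,300));print("handle dark",v,b)
print(g[262:298:2,278:304:2])
q=cv2.HoughCircles(cv2.medianBlur(g,3)[150:262,250:362].copy(),cv2.HOUGH_GRADIENT,1,50,param1=60,param2=15,minRadius=26,maxRadius=42)
if q is not None:
  for c in q[0][:2]:print("boss",c+[250,150,0],plane(w,(c[0]+250,c[1]+150),.045))
for p in[(290,281),(290,283)]:print(plane(w,p,.1025))
E
```

```text
handle dark 30 (array([281.83333333, 271.83333333]), [280, 271, 5, 3, 6])
handle dark 38 (array([289.18061674, 266.68722467]), [280, 251, 21, 41, 454])
handle dark 45 (array([289.61722488, 268.53110048]), [279, 250, 22, 43, 627])
[[ 95  70  33  36  35  29  35  32  36  35  32  53 170]
 [130  60  35  32  37  32  40  32  33  31  35  54 167]
 [ 98  39  34  33  33  38  35  34  35  39  35  96 167]
 [ 79  32  36  33  32  35  36  34  35  34  36  91 168]
 [ 77  32  38  30  36  38  38  31  37  34  34  73 157]
 [ 76  27  38  29  30  36  35  39  35  37  32  50 164]
 [ 71  34  34  31  41  38  41  39  38  36  41  54 168]
 [ 71  27  37  40  43  41  43  35  38  33  37  43 167]
 [ 70  28  36  39  39  62  72  47  36  37  34  43 167]
 [ 66  31  38  38 125 132 138 123  59  37  36  29 170]
 [ 68  36  35 106 140 134  87  84  64  51  39  35 168]
 [ 63  36  35 124 131 139  61  64  71  54  37  39 168]
 [ 75  43  31 107 135 136  62  66  67  47  33  98 166]
 [ 64  63  42  41 122 144  64  66  60  34  47 160 162]
 [162 141 130  28  39  38  46  42  38  48 154 166 161]
 [157 158 156 157  90  59  45  52 142 167 158 160 160]
 [162 162 157 156 159 164 164 164 162 161 161 160 163]
 [160 159 155 155 157 161 161 159 156 159 161 156 162]]
boss [305.5        204.5         32.20000076] [ 0.50616772 -0.12493855  0.045     ]
[ 0.46139438 -0.11111734  0.1025    ]
[ 0.4596466 -0.1111189  0.1025   ]
```

Request:
servo_tool([
  {"ax": 0,"ay": 0,"az": -0.05,"x": 0,"y": 0,"z": 0,"jaw": 0.6},
  {"ax": 0,"ay": 0,"az": -0.05,"x": 0,"y": 0,"z": 0,"jaw": 0.6},
  {"ax": 0,"ay": 0,"az": -0.05,"x": 0,"y": 0,"z": 0,"jaw": 0.6},
  {"ax": 0,"ay": 0,"az": -0.05,"x": 0,"y": 0,"z": 0,"jaw": 0.6},
  {"ax": 0,"ay": 0,"az": -0.05,"x": 0,"y": 0,"z": 0,"jaw": 0.6},
  {"ax": 0,"ay": 0,"az": -0.05,"x": 0,"y": 0,"z": 0,"jaw": 0.6},
  {"ax": 0,"ay": 0,"az": -0.05,"x": 0,"y": 0,"z": 0,"jaw": 0.6},
  {"ax": 0,"ay": 0,"az": -0.05,"x": 0,"y": 0,"z": 0,"jaw": 0.6},
  {"ax": 0,"ay": 0,"az": -0.05,"x": 0,"y": 0,"z": 0,"jaw": 0.6},
  {"ax": 0,"ay": 0,"az": -0.05,"x": 0,"y": 0,"z": 0,"jaw": 0.6},
  {"ax": 0,"ay": 0,"az": 0,"x": 0,"y": 0,"z": 0,"jaw": 0.6},
])

```text
time: 18.1
tcp_pos: [0.5159, -0.1106, 0.2116]
ee_rot: [0.708, 0.707, -0.0, -0.0]
force: [-0.2, 0.1, -0.9]
grip_width: 0.0511
grasp_force: 0.0
```

Handle at (0.4605, -0.111), axis at about (0.504, -0.126), radius 46 mm (45 given). Go down and grip it.

Request:
servo_tool([
  {"ax": 0,"ay": 0,"az": 0,"x": 0,"y": -0.056,"z": 0,"jaw": 0.6},
  {"ax": 0,"ay": 0,"az": 0,"x": 0,"y": -0.055,"z": 0,"jaw": 0.6},
  {"ax": 0,"ay": 0,"az": 0,"x": 0,"y": 0,"z": 0.06,"jaw": 0.6},
  {"ax": 0,"ay": 0,"az": 0,"x": 0,"y": 0,"z": 0.09,"jaw": 0.6},
  {"ax": 0,"ay": 0,"az": 0,"x": 0,"y": 0,"z": 0.09,"jaw": 0.6},
  {"ax": 0,"ay": 0,"az": 0,"x": 0,"y": 0,"z": 0.055,"jaw": 0.6},
  {"ax": 0,"ay": 0,"az": 0,"x": 0,"y": 0,"z": 0,"jaw": 0.6},
  {"ax": 0,"ay": 0,"az": 0,"x": 0,"y": 0,"z": 0,"jaw": 0.3},
  {"ax": 0,"ay": 0,"az": 0,"x": 0,"y": 0,"z": 0,"jaw": 0.1},
  {"ax": 0,"ay": 0,"az": 0,"x": 0,"y": 0,"z": 0,"jaw": 0.1},
  {"ax": 0,"ay": 0,"az": 0,"x": 0,"y": 0,"z": 0,"jaw": 0.1},
  {"ax": 0,"ay": 0,"az": 0,"x": 0,"y": 0,"z": 0,"jaw": 0.1},
], force=25)

```text
time: 19.6
tcp_pos: [0.4601, -0.1109, 0.0663]
ee_rot: [0.707, 0.707, -0.001, -0.0]
force: [-7.2, 1.2, 7.3]
grip_width: 0.0173
grasp_force: 25.2
```

Gripped (17 mm, handle 18 mm). First a quarter turn clockwise in 15-degree chords, to check the forces.

Request:
servo_tool([
  {"ax": 0,"ay": 0,"az": 0,"x": 0.021,"y": 0.0105,"z": 0,"jaw": 0.1},
  {"ax": 0,"ay": 0,"az": 0,"x": 0.0176,"y": 0.0156,"z": 0,"jaw": 0.1},
  {"ax": 0,"ay": 0,"az": 0,"x": 0.013,"y": 0.0196,"z": 0,"jaw": 0.1},
  {"ax": 0,"ay": 0,"az": 0,"x": 0.0075,"y": 0.0223,"z": 0,"jaw": 0.1},
  {"ax": 0,"ay": 0,"az": 0,"x": 0.0014,"y": 0.0235,"z": 0,"jaw": 0.1},
  {"ax": 0,"ay": 0,"az": 0,"x": -0.0047,"y": 0.023,"z": 0,"jaw": 0.1},
  {"ax": 0,"ay": 0,"az": 0,"x": 0,"y": 0,"z": 0,"jaw": 0.1},
])

```text
time: 20.48
tcp_pos: [0.5197, -0.0852, 0.0663]
ee_rot: [0.707, 0.707, -0.001, 0.003]
force: [-1.8, -8.7, 4.2]
grip_width: 0.0175
grasp_force: 25.3
```

```bash
python3 - <<'E'
from h import *
t=telemetry.sense();print(t["time"],t["tcp_pos"],t["force"],t["grip_width"])
a,b=snap("scene"),snap("side")
def red(s):
    H=hsv(s);return ((H[:,:,0]<6)|(H[:,:,0]>174))&(H[:,:,1]>150)&(H[:,:,2]>60)
p,q=blob(red(a)),blob(red(b));print(p,q,tri(a,p[0],b,q[0]))
E
```

```text
20.475 [ 0.51968154 -0.0852126   0.06626841] [-1.77505994 -8.72006284  4.16607522] 0.01747131354781014
(array([171.30246914, 233.87345679]), [161, 225, 21, 19, 324]) (array([245.75483871, 179.91612903]), [238, 175, 16, 12, 155]) (array([ 0.69185111, -0.13098486,  0.13150602]), np.float64(0.00039238700863986574))
```

The jar moved 20 mm along the track, as expected for a quarter turn. Forces are small and the centre is refined to (0.502, -0.1267). Next half turn, with a 1.5 mm inward correction.

Request:
servo_tool([
  {"ax": 0,"ay": 0,"az": 0,"x": -0.0148,"y": 0.0203,"z": 0,"jaw": 0.1},
  {"ax": 0,"ay": 0,"az": 0,"x": -0.0166,"y": 0.0166,"z": 0,"jaw": 0.1},
  {"ax": 0,"ay": 0,"az": 0,"x": -0.0203,"y": 0.0118,"z": 0,"jaw": 0.1},
  {"ax": 0,"ay": 0,"az": 0,"x": -0.0227,"y": 0.0061,"z": 0,"jaw": 0.1},
  {"ax": 0,"ay": 0,"az": 0,"x": -0.0235,"y": 0,"z": 0,"jaw": 0.1},
  {"ax": 0,"ay": 0,"az": 0,"x": -0.0227,"y": -0.0061,"z": 0,"jaw": 0.1},
])

```text
time: 21.32
tcp_pos: [0.5442, -0.1428, 0.0663]
ee_rot: [0.707, 0.707, 0.002, 0.001]
force: [-0.8, 4.9, 6.1]
grip_width: 0.0172
grasp_force: 25.3
```

Request:
servo_tool([
  {"ax": 0,"ay": 0,"az": 0,"x": -0.0203,"y": -0.0118,"z": 0,"jaw": 0.1},
  {"ax": 0,"ay": 0,"az": 0,"x": -0.0166,"y": -0.0166,"z": 0,"jaw": 0.1},
  {"ax": 0,"ay": 0,"az": 0,"x": -0.0118,"y": -0.0203,"z": 0,"jaw": 0.1},
  {"ax": 0,"ay": 0,"az": 0,"x": -0.0061,"y": -0.0227,"z": 0,"jaw": 0.1},
  {"ax": 0,"ay": 0,"az": 0,"x": 0,"y": -0.0235,"z": 0,"jaw": 0.1},
  {"ax": 0,"ay": 0,"az": 0,"x": 0.0061,"y": -0.0227,"z": 0,"jaw": 0.1},
])

```text
time: 22.08
tcp_pos: [0.4849, -0.1687, 0.0663]
ee_rot: [0.707, 0.707, 0.001, 0.003]
force: [4.3, 1.7, 5.9]
grip_width: 0.0174
grasp_force: 25.4
```

The path closes well, with centre (0.5023, -0.127) and low forces. Continue.

Request:
servo_tool([
  {"ax": 0,"ay": 0,"az": 0,"x": 0.0118,"y": -0.0203,"z": 0,"jaw": 0.1},
  {"ax": 0,"ay": 0,"az": 0,"x": 0.0166,"y": -0.0166,"z": 0,"jaw": 0.1},
  {"ax": 0,"ay": 0,"az": 0,"x": 0.0203,"y": -0.0118,"z": 0,"jaw": 0.1},
  {"ax": 0,"ay": 0,"az": 0,"x": 0.0227,"y": -0.0061,"z": 0,"jaw": 0.1},
  {"ax": 0,"ay": 0,"az": 0,"x": 0.0235,"y": 0,"z": 0,"jaw": 0.1},
  {"ax": 0,"ay": 0,"az": 0,"x": 0.0227,"y": 0.0061,"z": 0,"jaw": 0.1},
  {"ax": 0,"ay": 0,"az": 0,"x": 0.0203,"y": 0.0118,"z": 0,"jaw": 0.1},
  {"ax": 0,"ay": 0,"az": 0,"x": 0.0166,"y": 0.0166,"z": 0,"jaw": 0.1},
  {"ax": 0,"ay": 0,"az": 0,"x": 0.0118,"y": 0.0203,"z": 0,"jaw": 0.1},
  {"ax": 0,"ay": 0,"az": 0,"x": 0.0061,"y": 0.0227,"z": 0,"jaw": 0.1},
  {"ax": 0,"ay": 0,"az": 0,"x": 0,"y": 0.0235,"z": 0,"jaw": 0.1},
  {"ax": 0,"ay": 0,"az": 0,"x": -0.0061,"y": 0.0227,"z": 0,"jaw": 0.1},
])

```text
time: 23.58
tcp_pos: [0.5182, -0.0848, 0.0661]
ee_rot: [0.707, 0.707, -0.0, 0.0]
force: [-4.5, -1.3, 12.5]
grip_width: 0.0169
grasp_force: 26.0
```

Request:
servo_tool([
  {"ax": 0,"ay": 0,"az": 0,"x": -0.0118,"y": 0.0203,"z": 0,"jaw": 0.1},
  {"ax": 0,"ay": 0,"az": 0,"x": -0.0166,"y": 0.0166,"z": 0,"jaw": 0.1},
  {"ax": 0,"ay": 0,"az": 0,"x": -0.0203,"y": 0.0118,"z": 0,"jaw": 0.1},
  {"ax": 0,"ay": 0,"az": 0,"x": -0.0227,"y": 0.0061,"z": 0,"jaw": 0.1},
  {"ax": 0,"ay": 0,"az": 0,"x": -0.0235,"y": 0,"z": 0,"jaw": 0.1},
  {"ax": 0,"ay": 0,"az": 0,"x": -0.0227,"y": -0.0061,"z": 0,"jaw": 0.1},
  {"ax": 0,"ay": 0,"az": 0,"x": -0.0203,"y": -0.0118,"z": 0,"jaw": 0.1},
  {"ax": 0,"ay": 0,"az": 0,"x": -0.0166,"y": -0.0166,"z": 0,"jaw": 0.1},
  {"ax": 0,"ay": 0,"az": 0,"x": -0.0118,"y": -0.0203,"z": 0,"jaw": 0.1},
  {"ax": 0,"ay": 0,"az": 0,"x": -0.0061,"y": -0.0227,"z": 0,"jaw": 0.1},
  {"ax": 0,"ay": 0,"az": 0,"x": 0,"y": -0.0235,"z": 0,"jaw": 0.1},
  {"ax": 0,"ay": 0,"az": 0,"x": 0.0061,"y": -0.0227,"z": 0,"jaw": 0.1},
])

```text
time: 25.08
tcp_pos: [0.4848, -0.1687, 0.0663]
ee_rot: [0.707, 0.707, 0.001, 0.003]
force: [5.1, 1.7, 6.2]
grip_width: 0.0174
grasp_force: 25.4
```

```bash
python3 - <<'E'
from h import *
t=telemetry.sense();p=t["tcp_pos"];print(t["time"],p,t["force"],np.degrees(np.arctan2(p[1]+.127,p[0]-.5023)))
a,b=snap("scene"),snap("side")
def red(s):
    H=hsv(s);return ((H[:,:,0]<6)|(H[:,:,0]>174))&(H[:,:,1]>150)&(H[:,:,2]>60)
p,q=blob(red(a)),blob(red(b));print(p,q,tri(a,p[0],b,q[0]))
E
```

```text
25.075 [ 0.48484886 -0.16870076  0.06626338] [5.07112262 1.65070212 6.18052496] -112.70857199458524
(array([132.37313433, 213.80970149]), [123, 206, 20, 17, 268]) (array([263.96453901, 163.96453901]), [257, 159, 15, 11, 141]) (array([ 0.68604898, -0.24331424,  0.13105878]), np.float64(0.0017578046578654528))
```

About 632 degrees done, roughly 88 remaining. Five more steps, then feel for the stop.

Request:
servo_tool([
  {"ax": 0,"ay": 0,"az": 0,"x": 0.0118,"y": -0.0203,"z": 0,"jaw": 0.1},
  {"ax": 0,"ay": 0,"az": 0,"x": 0.0166,"y": -0.0166,"z": 0,"jaw": 0.1},
  {"ax": 0,"ay": 0,"az": 0,"x": 0.0203,"y": -0.0118,"z": 0,"jaw": 0.1},
  {"ax": 0,"ay": 0,"az": 0,"x": 0.0227,"y": -0.0061,"z": 0,"jaw": 0.1},
  {"ax": 0,"ay": 0,"az": 0,"x": 0.0235,"y": 0,"z": 0,"jaw": 0.1},
  {"ax": 0,"ay": 0,"az": 0,"x": 0.0075,"y": 0.002,"z": 0,"jaw": 0.1},
  {"ax": 0,"ay": 0,"az": 0,"x": 0,"y": 0,"z": 0,"jaw": 0.1},
])

```text
time: 26.05
tcp_pos: [0.458, -0.1171, 0.0662]
ee_rot: [0.707, 0.707, 0.0, 0.002]
force: [0.8, 0.1, 8.9]
grip_width: 0.0171
grasp_force: 25.6
```

Request:
servo_tool([
  {"ax": 0,"ay": 0,"az": 0,"x": 0.0075,"y": 0.002,"z": 0,"jaw": 0.1},
  {"ax": 0,"ay": 0,"az": 0,"x": 0,"y": 0,"z": 0,"jaw": 0.1},
])

```text
time: 26.3
tcp_pos: [0.4589, -0.1137, 0.0662]
ee_rot: [0.707, 0.707, 0.0, 0.002]
force: [0.9, -1.2, 9.8]
grip_width: 0.0173
grasp_force: 25.6
```

Request:
servo_tool([
  {"ax": 0,"ay": 0,"az": 0,"x": 0.0056,"y": 0.002,"z": 0,"jaw": 0.1},
  {"ax": 0,"ay": 0,"az": 0,"x": 0.0056,"y": 0.0025,"z": 0,"jaw": 0.1},
  {"ax": 0,"ay": 0,"az": 0,"x": 0,"y": 0,"z": 0,"jaw": 0.1},
])

```text
time: 26.68
tcp_pos: [0.4595, -0.1121, 0.0661]
ee_rot: [0.706, 0.708, -0.005, 0.004]
force: [-8.6, -19.7, 10.5]
grip_width: 0.0172
grasp_force: 25.9
```

Request:
servo_tool([
  {"ax": 0,"ay": 0,"az": 0,"x": 0.0056,"y": 0.0025,"z": 0,"jaw": 0.1},
  {"ax": 0,"ay": 0,"az": 0,"x": 0,"y": 0,"z": 0,"jaw": 0.1},
])

```text
time: 26.92
tcp_pos: [0.4596, -0.1114, 0.0661]
ee_rot: [0.706, 0.708, -0.007, 0.004]
force: [-12.0, -27.7, 11.2]
grip_width: 0.0172
grasp_force: 26.2
```

Hard stop reached: the force climbed to 30 N with no motion, back at the starting angle. Ease off the load, open and rise.

Request:
servo_tool([
  {"ax": 0,"ay": 0,"az": 0,"x": -0.006,"y": -0.0025,"z": 0,"jaw": 0.1},
  {"ax": 0,"ay": 0,"az": 0,"x": 0,"y": 0,"z": 0,"jaw": 0.1},
])

```text
time: 27.18
tcp_pos: [0.4594, -0.1118, 0.0661]
ee_rot: [0.707, 0.708, -0.004, 0.003]
force: [-6.9, -16.3, 11.5]
grip_width: 0.0174
grasp_force: 26.0
```

Request:
servo_tool([
  {"ax": 0,"ay": 0,"az": 0,"x": 0,"y": 0,"z": 0,"jaw": 0.4},
  {"ax": 0,"ay": 0,"az": 0,"x": 0,"y": 0,"z": 0,"jaw": 0.6},
  {"ax": 0,"ay": 0,"az": 0,"x": 0,"y": 0,"z": 0,"jaw": 0.6},
  {"ax": 0,"ay": 0,"az": 0,"x": 0,"y": 0,"z": -0.04,"jaw": 0.6},
  {"ax": 0,"ay": 0,"az": 0,"x": 0,"y": 0,"z": -0.08,"jaw": 0.6},
  {"ax": 0,"ay": 0,"az": 0,"x": 0,"y": 0,"z": -0.09,"jaw": 0.6},
  {"ax": 0,"ay": 0,"az": 0,"x": 0,"y": 0,"z": -0.09,"jaw": 0.6},
  {"ax": 0,"ay": 0,"az": 0,"x": 0.05,"y": 0,"z": -0.05,"jaw": 0.6},
  {"ax": 0,"ay": 0,"az": 0,"x": 0.05,"y": 0,"z": -0.02,"jaw": 0.6},
  {"ax": 0,"ay": 0,"az": 0,"x": 0,"y": 0,"z": 0,"jaw": 0.6},
  {"ax": 0,"ay": 0,"az": 0,"x": 0,"y": 0,"z": 0,"jaw": 0.6},
])

```text
time: 28.55
tcp_pos: [0.4595, -0.0571, 0.2483]
ee_rot: [0.707, 0.707, -0.001, -0.001]
force: [-0.9, -0.7, -1.3]
grip_width: 0.0512
grasp_force: 0.0
```

```bash
python3 - <<'E'
from h import *
t=telemetry.sense();print(t["time"],t["tcp_pos"],t["force"],t["grip_width"])
a,b=snap("scene"),snap("side")
def red(s):
    H=hsv(s);return ((H[:,:,0]<6)|(H[:,:,0]>174))&(H[:,:,1]>150)&(H[:,:,2]>60)
def rng(s,lo,hi):return cv2.inRange(hsv(s),lo,hi)>0
p,q=blob(red(a)),blob(red(b));print("red",p,q,tri(a,p[0],b,q[0]))
p,q=[blob(rng(s,(18,150,60),(35,255,255))) for s in(a,b)];print("yellow",p,q)
p,q=blob(rng(a,(50,120,40),(80,255,255)),(385,265,430,305)),blob(rng(b,(50,120,40),(80,255,255)),(210,300,250,330));print("green",p[0],q[0])
k=lambda s:hsv(s)[:,:,2]<55
p,q=blob(k(a),(236,178,254,206)),blob(k(b),(322,200,340,228));print("handle",p,q,tri(a,p[0],b,q[0]))
for n,s in(("scene",a),("side",b)):
    i=cv2.imread(f"pics/{n}0.png")[:,:,::-1].astype(int);d=np.abs(i-s["image"]).max(2)>40
    x0,y0,x1,y1=(415,235,450,295) if n=="scene" else (255,325,300,385);print("white jar changed px",d[y0:y1,x0:x1].sum())
E
```

```text
28.55 [ 0.45951886 -0.05713517  0.24832152] [-0.86741382 -0.71566978 -1.2897668 ] 0.05118734428547167
red (array([126.51171875, 210.55859375]), [117, 203, 20, 16, 256]) (array([266.71942446, 161.60431655]), [259, 157, 16, 11, 139]) (array([ 0.68489802, -0.26146389,  0.13112421]), np.float64(0.0015817244815972782))
yellow (array([134.93665158, 240.23076923]), [119, 228, 30, 20, 221]) (array([  6.04 , 400.296]), [0, 395, 14, 12, 125])
green [407.28571429 286.33928571] [227.11221945 316.84538653]
handle (array([243.69411765, 194.48235294]), [241, 187, 6, 16, 85]) (array([329.97222222, 215.60185185]), [326, 207, 8, 18, 108]) (array([ 0.45783132, -0.11173301,  0.07707887]), np.float64(0.0007832807550081927))
white jar changed px 0
white jar changed px 0
```

The handle is back at its start pixel after two turns, the jar has travelled 150 mm upright to under the lens, and the other jars are unmoved. The arm is clear, so I hand in.

```bash
python3 -c "
from rig import order
print(order.sign_off())"
```

```text
the job is handed in; nothing more can be done
None
```

I handed the job in at about 28.7 s. The red-capped jar held the shaker pad down for over two seconds, then went on the yellow disc. The crank took it two full clockwise turns to the stop, so it now stands upright under the lens with the other two jars unmoved.

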